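# Index the rotary board holder to its next notch

## Robot

A 6-joint arm with a two-finger parallel gripper is mounted at the origin on the work surface. World frame = base frame: x ahead of the robot, y to its left, z up, the work surface at z = 0. Lengths are in mm, angles in rad, forces in N, time in s.
With the tool pointing down it reaches from about 350 to 975 mm from the base axis. Payload 7.1 kg.
Tool frame: the origin (TCP) lies midway between the tips of the shut fingers; the grasp point (between the pads) lies pinch_z behind it (pinch_z is the distance from the TCP to the grasp point, in mm); z points along the fingers, y is the line along which they close (so a half turn about z gives the same grasp; the last joint's range is limited). The gripper opens to 88 mm and grips with 3 to 60 N. Pads are 20 mm wide; open, the fingers measure 115 mm over their backs; the gripper's body (75 mm by 178 mm) begins 61 mm behind the grasp point.
Start: joints at [1.24, 0.423, 1.63, -0, 1.089, -0.019], TCP at [191.701, 594.858, 222.675] pointing down, gripper open.
Joint ranges: [-3, 3], [-0.9, 2.11], [0.09, 2.58], [-1.31, 4.45], [0.11, 2.69], [-2.54, 2.54]. Speed limits (rad/s): [2.39, 2.39, 3.01, 3.14, 3.14, 3.14].

## Interface

Orientations are given as a rotation vector (axis times angle).
In Python, from workcell import get_obs, get_image, close_job, pinch_z gives the robot as it stands.
- The arm moves only by the tool jog_arm, never from a script. Its argument "commands" is a list of rows, each a list of 3 entries, a list of its own where there are three numbers: the gripper command: -1 is shut, 1 is fully open, values between are in proportion, then the shift along the tool's x, y, z as a fraction of full scale, then the turn, a rotation vector about the tool's x, y, z as a fraction of full scale. In form: [[gripper, [tx, ty, tz], [rx, ry, rz]], ...]. A call has 1 to 10 rows; each row shifts and turns the commanded pose from where the row before left it, along the tool's axes as they then stand; what a row does not reach is not made up. Full scale, the value 1, is 0.1 m for a shift and 45 degrees for a turn. A row lasts 1/10 s, in which the tool goes at most 50 mm and 8.59 degrees, less where a joint would pass 70% of its speed; a pose out of reach is approached as far as the arm can. A call with a number of a shift or a turn outside -1 to 1 is refused whole. A call with a gripper value outside its range is refused whole. The fingers move at their own pace and stop on an object; the grip force is fixed at half the most. Time passes only in rows, so rows that do not move let the fingers close. It gives the time, the measured TCP pose, the force, the opening and the grip force at its end, in the units of the state.
- get_obs(): the state, without advancing time (a new reading comes with each control period).
- get_image(name): name is "scene" or "top" or "wrist"; returns a dict with "image" (400x640x3 uint8, blue, green, red), "z_map" (400x640 float32, mm along the optical axis (not along the pixel's ray), 0 where there is no reading), "intrinsics" (3x3 intrinsics, pixels), "eye" and "orientation" of the camera in the world; the wrist camera has in their place "mount" (4x4, takes a point from camera to tool coordinates, whose origin is the TCP and whose axes are the flange's). Camera axes: x right, y down, z forward; pixel columns grow to the right and rows downward; lengths in mm; the calibration is good to about 2 mm. A picture is of the moment at which its call begins: read the wrist's pose just before it.
- close_job(): hands the job in; it is judged then, once.
The state is a dict: "t": time; "qpos": joint angles; "qvel": joint speeds; "joint_torque": joint torques, N m; "ee_pos": TCP position; "orientation": TCP orientation; "ft_force": force on the tool from outside, world axes, zero at the start; "moment": the same for the moment, N m; "width": finger opening in mm; "grasp_force": force on a finger pad.
Only numpy, scipy, OpenCV 4.12 (cv2) and the standard library are available. Lean on these libraries where they do the work, as an engineer would, in place of code of your own. Each camera call takes 0.05 s, during which the arm holds its last target. There are 200 camera calls.

## Task

Turn the rotary circuit-board holder to its next working position: pull up the ring of its spring lock, swing the holder anticlockwise (seen from above), and let the pin drop fully home in the next notch it comes to, not the one beyond; where that notch lies must be felt for. Never force the pin against the notched track or a notch's wall (no more than a light push by hand), keep the loose heat sink on the board, leave the other things on the bench alone, and let go at the end.

Things in the scene. Friction and masses are not known exactly. Their poses are not given: they have to be found in the camera images.
- ring_center (a point): Centre of the ribbed steel pull ring: 26 mm diameter, 26 mm tall, upright, at the end of the aluminium arm, 110 mm from the pivot; moves with ring and arm. Locked, it is 63 mm above the bench; below the ring the arm's top is at 40 mm, its collar (30 mm wide) at 46 mm. Free all round. A 10 mm round-ended pin hangs under it in the notched track.
- pull_ring (a joint): Height of the ring, m: 0 = pin fully home in a notch, 0.012 = end stop. A spring pulls it down, 4 N at 0, 9 N at 0.012, plus 1 N of weight. From 0.009 the pin is clear of the track. Let go between notches, the pin rides on the track (about 0.007) and snaps to 0 once over a notch (8 mm deep).
- turntable (a joint): Swing, rad, anticlockwise positive: 0 in the starting notch, 0.01 play. Next notch: somewhere from 0.60 to 0.86, new each time, not measured; an unwanted one lies 0.38 beyond it. Notches are 12 mm wide for the 10 mm pin. Swinging takes some 1 to 2 N at the ring, 2 to 4 N with the pin riding on the track; it stays where left. A dropped pin blocks the swing firmly.
- axis (a point): Pivot of the holder (vertical axis), centre of the top of its round grey bolted base (260 mm diameter, top 16 mm above the bench). Its x axis points to the starting notch. The track of steel on the rim is 110 mm from the pivot, its top 25 mm above the bench; the next notch is in the clamped segment. More than 25 N between pin and track spoils them.
- board_center (a point): Centre of the upper face of the green circuit board (75 x 90 mm, this face 64 mm above the bench), which two aluminium jaws hold on the holder, 45 mm from the pivot on the side away from the ring; it swings with the holder.
- heat_sink_center (a point): Centre of the loose finned aluminium heat sink (26 x 26 x 20 mm, about 35 g) that stands on the board.
- flux_jar: Bystander: small jar, 44 mm diameter, 50 mm tall, origin at the centre of its underside.
- tip_tin: Bystander: round tip-cleaner tin, 60 mm diameter, 28 mm tall, origin at the centre of its underside.
- solder_spool: Bystander: solder spool standing on its flange, 54 mm diameter, 40 mm tall, origin at the centre of its underside.
- meter: Bystander: hand multimeter lying on its back, 150 x 78 x 32 mm, origin at the centre of its underside.

How it is judged:
By the outcome, as a careful person would: the job done as asked, in the order asked, and still so for the second after the job is handed in, with the robot touching nothing.
It also fails if it takes over 54 s, if anything falls off the work surface, if the arm or the gripper's body presses on something with over 40 N, if the wrist force passes 120 N, or if a joint passes its speed limit or range.

## Working session

There is one attempt and no reset: what is moved stays moved. The work goes in short steps, Python scripts to look and compute and a tool call to move; the robot and the scene stay as the last step left them, time stands still between calls to the robot, and variables do not carry over. Pictures are saved under pics/ and viewed, at most 10 in all, crops included, and the job is handed in when it is done.

Besides the shell and the picture viewer there is one more tool, called after ">>>" as name([rows], argument=value, ...), one row to a line, values as JSON. jog_arm: Moves the arm, as the interface text tells. Its arguments: {"type":"object","properties":{"commands":{"type":"array","items":{"type":"array"}}},"required":["commands"]}

```bash
mkdir -p pics
cat > h.py <<'E'
import numpy as np, cv2
from workcell import get_obs, get_image, close_job, pinch_z
from scipy.spatial.transform import Rotation as R
def world(c,u,v,z=None,o=None):
    K=np.array(c["intrinsics"]); d=np.linalg.inv(K)@[u,v,1.]
    if "mount" in c:
        M=np.array(c["mount"]); T=np.eye(4); T[:3,:3]=R.from_rotvec(o["orientation"]).as_matrix(); T[:3,3]=o["ee_pos"]
        T=T@M; A,e=T[:3,:3],T[:3,3]
    else:
        A=np.array(c["orientation"],float)
        A=A if A.shape==(3,3) else R.from_rotvec(A).as_matrix()
        e=np.array(c["eye"])
    if z is None: return e+A@d*c["z_map"][int(v),int(u)]
    r=A@d; return e+r*(z-e[2])/r[2]
E
python3 - <<'E'
from h import *
o=get_obs();print({k:np.round(v,3) for k,v in o.items()},pinch_z)
for n in("top","scene"):
    c=get_image(n);cv2.imwrite(f"pics/{n}0.png",c["image"]);print(n,c["eye"],c["orientation"],c["intrinsics"])
    np.save(f"pics/{n}0.npy",c,allow_pickle=True)
E
```

```text
{'t': np.float64(0.0), 'qpos': array([ 1.24 ,  0.424,  1.631,  0.   ,  1.089, -0.019]), 'qvel': array([ 0.002,  0.   ,  0.001, -0.   ,  0.002, -0.   ]), 'joint_torque': array([-2.0000e-03, -5.4463e+01, -2.7366e+01,  6.4000e-02,  2.3000e-02,
       -0.0000e+00]), 'ee_pos': array([191.545, 594.362, 221.923]), 'orientation': array([-4.880e-01, -3.103e+00,  2.000e-03]), 'ft_force': array([ 0.505, -0.482,  0.064]), 'moment': array([-0.01 ,  0.008, -0.001]), 'grasp_force': np.float64(0.0), 'width': np.float64(87.574)} 18.700000000000003
top [ 213.09490327   19.66399374 1681.20645436] [-2.09292028  2.10882078 -0.24219293] [[520.77705161   0.         317.79008548]
 [  0.         520.77705161 206.0629303 ]
 [  0.           0.           1.        ]]
scene [ 927.1674097   681.07691609 1179.55370125] [-0.65149013 -2.79660914  0.88607878] [[483.63213727   0.         321.80677129]
 [  0.         483.63213727 202.60220893]
 [  0.           0.           1.        ]]
```

View pics/top0.png

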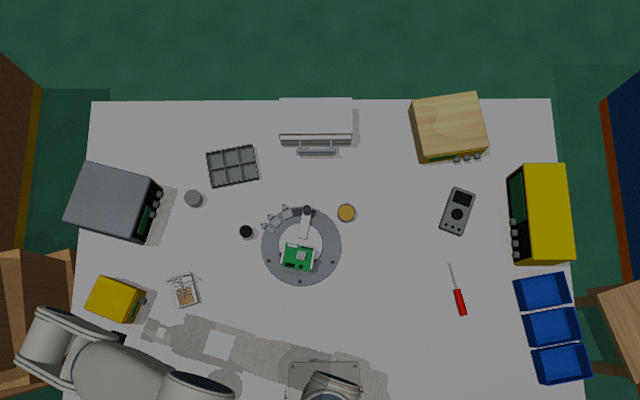

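View pics/scene0.png

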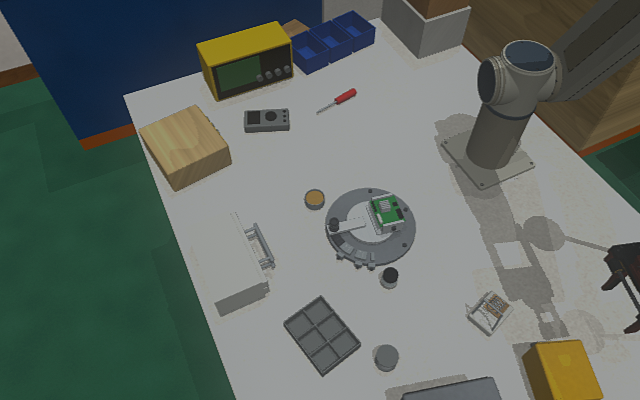

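Top view: holder centre about (301,246), ring about (307,210), and the clamped segment at upper left. I'll enlarge it.

Run:
```python
from h import *
c=np.load("pics/top0.npy",allow_pickle=True).item()
im=c["image"][190:300,225:375]
im=cv2.resize(im,None,fx=5,fy=5,interpolation=cv2.INTER_CUBIC);im=np.clip(im.astype(float)*1.3,0,255)
cv2.imwrite("pics/topc.png",im)
for u,v,z in((301,246,16),(307,210,76),(246,231,50),(346,212,28)):print(u,v,world(c,u,v).round(1),world(c,u,v,z).round(1))
```

```text
301 246 [461.9  70.2  59. ] [468.5  71.5  16. ]
307 210 [574.1  50.7  75.1] [573.9  50.7  76. ]
246 231 [512.5 245.2  51.4] [512.7 245.4  50. ]
346 212 [577.  -75.1  28.3] [577.  -75.1  28. ][ WARN:0@0.190] global loadsave.cpp:1063 imwrite_ Unsupported depth image for selected encoder is fallbacked to CV_8U.
```

View pics/topc.png

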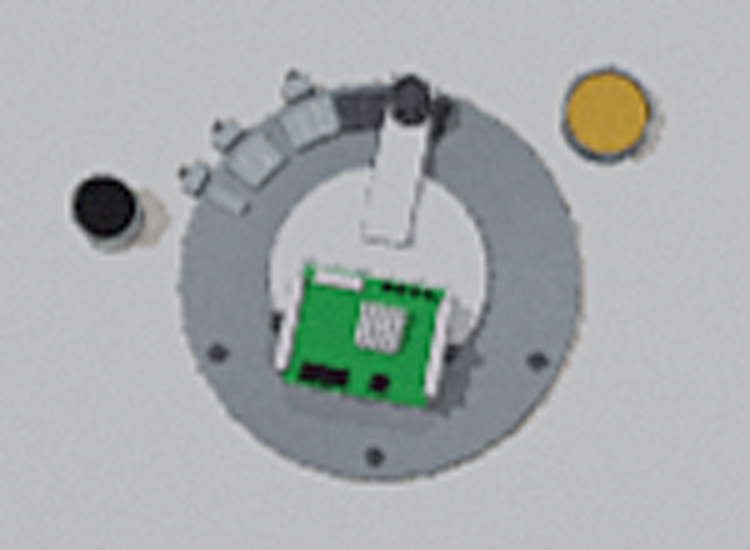

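Enlarged crop: base circle about (380,281), ring top about (410,100), and three clamps on the left segment between (300,110) and (220,190). The notches are not clear. I'll compute the clamp heights and tool-frame shifts, then move over the ring.

```bash
cat >> h.py <<'E'
AX=np.array([468.,71.5])
def plan(o,target,yaw=None):
    A=R.from_rotvec(o["orientation"]).as_matrix()
    d=A.T@(np.array(target)-o["ee_pos"]); y=np.arctan2(A[1,1],A[0,1])
    print("pos",o["ee_pos"].round(1),"tool shift mm",d.round(1),"yaw y",y.round(3),"" if yaw is None else "turn rz frac %.3f"%(-(yaw-y)/(np.pi/4)))
E
python3 - <<'E'
from h import *
o=get_obs(); plan(o,(574,51,200),np.pi/2-.194)
c=np.load("pics/top0.npy",allow_pickle=True).item()
for n,(u,v) in dict(c1=(297,80),c2=(226,130),c3=(192,178),s1=(310,115),s2=(255,155),s3=(230,193),dark=(360,108),tr=(340,95)).items():
    p=world(c,225+u/5,190+v/5); q=p[:2]-AX; print(n,p.round(1),np.hypot(*q).round(1),"swing",(np.arctan2(q[1],q[0])+.194).round(3))
w=get_image("wrist");print(w["mount"],w["intrinsics"])
E
```

```text
pos [191.5 594.4 222. ] tool shift mm [-530.7 -399.9   22.5] yaw y 1.259 turn rz frac -0.150
c1 [600.4 125.7  20.1] 143.1 swing 0.583
c2 [566.3 171.4  24.8] 140.1 swing 0.987
c3 [535.2 193.3  21.9] 139.1 swing 1.26
s1 [576.  116.8  24.2] 117.1 swing 0.592
s2 [548.9 152.1  28.2] 114.2 swing 0.978
s3 [526.2 169.   16.6] 113.5 swing 1.227
dark [580.4  84.3  24.4] 113.1 swing 0.307
tr [590.   97.5  20.8] 124.7 swing 0.404
[[ 6.40566681e-04 -9.69450464e-01 -2.45286338e-01  6.69639877e+01]
 [ 9.99999433e-01  8.29626950e-04 -6.67448150e-04  6.52123881e-01]
 [ 8.50554076e-04 -2.45285772e-01  9.69450446e-01 -1.62809480e+02]
 [ 0.00000000e+00  0.00000000e+00  0.00000000e+00  1.00000000e+00]] [[295.64847773   0.         317.89664932]
 [  0.         295.64847773 203.18747578]
 [  0.           0.           1.        ]]
```

>>> jog_arm([
  [1,[-0.31,-0.235,0.01],[0,0,0]],
  [1,[-0.31,-0.235,0.01],[0,0,0]],
  [1,[-0.31,-0.235,0.01],[0,0,0]],
  [1,[-0.31,-0.235,0.01],[0,0,0]],
  [1,[-0.31,-0.235,0.01],[0,0,0]],
  [1,[-0.31,-0.235,0.01],[0,0,0]],
  [1,[-0.31,-0.235,0.01],[0,0,0]],
  [1,[-0.31,-0.235,0.01],[0,0,0]],
  [1,[-0.31,-0.235,0.01],[0,0,0]],
  [1,[-0.31,-0.235,0.01],[0,0,0]],
])

```text
t: 1.15
ee_pos: [415.2, 274.6, 212.6]
orientation: [-0.488, -3.103, 0.0]
ft_force: [0.1, 0.2, 0.1]
width: 87.9
grasp_force: 0.0
```

>>> jog_arm([
  [1,[-0.31,-0.235,0.02],[0,0,0]],
  [1,[-0.31,-0.235,0.02],[0,0,0]],
  [1,[-0.31,-0.235,0.02],[0,0,0]],
  [1,[-0.31,-0.235,0.02],[0,0,0]],
  [1,[-0.31,-0.235,0.02],[0,0,0]],
  [1,[-0.31,-0.235,0.02],[0,0,0]],
  [1,[-0.31,-0.235,0],[0,0,-0.15]],
  [0.2,[0,0,0],[0,0,0]],
  [0.2,[0,0,0],[0,0,0]],
])

```text
t: 2.05
ee_pos: [570.5, 52.4, 200.2]
orientation: [-0.309, -3.125, -0.0]
ft_force: [-0.2, 0.0, -0.8]
width: 74.8
grasp_force: 0.0
```

Run:
```python
from h import *
o=get_obs(); plan(o,(574,51,200),np.pi/2-.194);print(o["t"],o["qpos"].round(3),o["ft_force"].round(2),o["width"])
w=get_image("wrist");cv2.imwrite("pics/w1.png",w["image"]);np.save("pics/w1.npy",dict(c=w,o=o),allow_pickle=True)
```

```text
pos [570.5  52.4 200.2] tool shift mm [-3.7 -0.7  0.2] yaw y 1.374 turn rz frac -0.004
2.05 [ 0.071  0.375  1.764  0.     1.003 -1.303] [-0.24  0.01 -0.81] 74.77757596267755
```

View pics/w1.png

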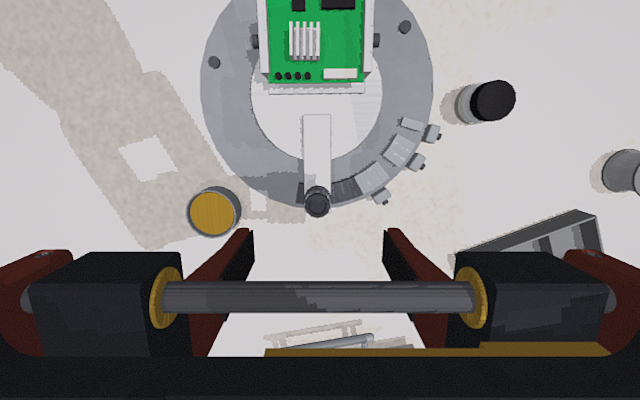

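The wrist view shows the ring top at (318,203), on the end of the arm and between the finger tips at (250,235) and (388,235). Next I'll locate it.

Run:
```python
from h import *
s=np.load("pics/w1.npy",allow_pickle=True).item();c,o=s["c"],s["o"]
cv2.imwrite("pics/w1c.png",cv2.resize(c["image"][90:230,250:450],None,fx=4,fy=4,interpolation=cv2.INTER_CUBIC))
for v in (197,200,203,206,210): print(v,world(c,318,v,None,o).round(1))
print(world(c,318,203,76,o).round(1))
vs,us=np.mgrid[180:225,295:345]; P=np.array([world(c,u,v,None,o) for u,v in zip(us.ravel(),vs.ravel())])
m=(P[:,2]>70)&(P[:,2]<82); Q=P[m];print(m.sum(),Q.mean(0).round(1),Q.min(0).round(1),Q.max(0).round(1))
```

```text
197 [569.9  53.1  75.8]
200 [573.9  52.3  71.9]
203 [576.6  51.8  73.3]
206 [580.   51.1  71.9]
210 [583.7  50.3  73.6]
[575.9  51.9  76. ]
515 [577.9  50.1  74.8] [565.9  37.   70.1] [591.1  63.   78.9]
```

View pics/w1c.png

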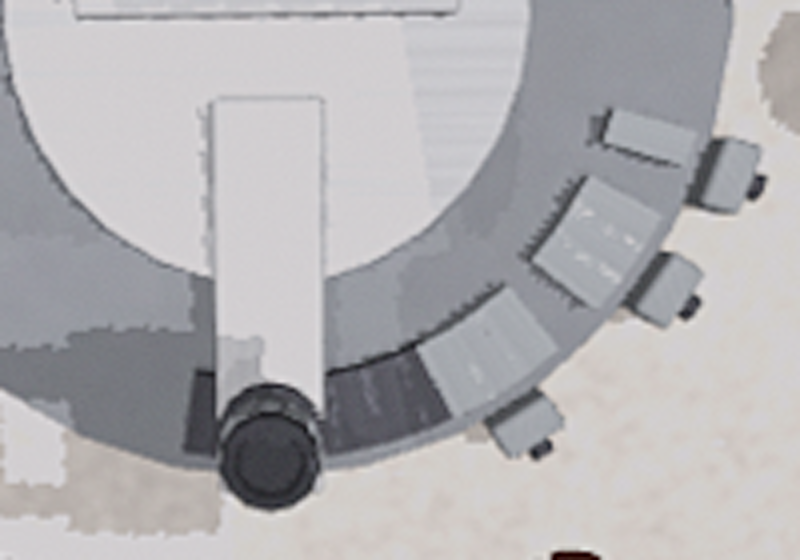

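The crop shows the ring top at (270,462). There are gaps in the track at about (548,298) and (605,165), which look like the notches. Next I'll estimate their swing angles; this is only a guess, to be confirmed by feel.

Run:
```python
from h import *
s=np.load("pics/w1.npy",allow_pickle=True).item();c,o=s["c"],s["o"]
W=lambda u,v,z: world(c,250+u/4,90+v/4,z,o)
r=W(270,462,76);print("ring",r.round(1))
# base circle fit from full image rim points (read in crop), z=16
rim=np.array([W(733,30,16),W(700,170,16),W(560,370,16),W(420,445,16),W(180,462,16),W(60,435,16)])[:,:2]
from scipy.optimize import least_squares
f=least_squares(lambda p:np.hypot(*(rim-p).T)-130,AX);print("axis fit",f.x.round(1),f.fun.round(1))
for ax in (AX,f.x):
    q=r[:2]-ax;a0=np.arctan2(q[1],q[0]);print("a0",a0.round(3),np.hypot(*q).round(1))
    for n,(u,v) in dict(s1end=(530,318),s2start=(565,282),s2end=(625,195),s3start=(648,148),s1start=(430,380)).items():
        p=W(u,v,25)[:2]-ax;print(n,np.hypot(*p).round(1),(np.arctan2(p[1],p[0])-a0).round(3))
plan(o,(r[0],r[1],90),np.pi/2-.18)
```

```text
ring [578.4  50.9  76. ]
axis fit [470.3  70.7] [ 0.1  0.4  0.9 -1.1 -1.9  2.3]
a0 -0.185 112.3
s1end 112.3 0.728
s2start 111.9 0.853
s2end 111.5 1.11
s3start 111.7 1.233
s1start 111.6 0.429
a0 -0.181 109.8
s1end 110.7 0.742
s2start 110.6 0.868
s2end 110.8 1.127
s3start 111.3 1.252
s1start 109.6 0.438
pos [570.5  52.4 200.2] tool shift mm [-8.100e+00  1.000e-01  1.102e+02] yaw y 1.374 turn rz frac -0.022
```

>>> jog_arm([
  [0.2,[-0.08,0,0.2],[0,0,-0.02]],
  [0.2,[0,0,0.3],[0,0,0]],
  [0.2,[0,0,0.3],[0,0,0]],
  [0.2,[0,0,0.3],[0,0,0]],
  [0.2,[0,0,0.2],[0,0,0]],
  [0.2,[0,0,0.1],[0,0,0]],
  [0.2,[0,0,0.1],[0,0,0]],
  [0.2,[0,0,0],[0,0,0]],
  [0.2,[0,0,0],[0,0,0]],
])

```text
t: 3.0
ee_pos: [579.0, 51.7, 51.4]
orientation: [0.279, 3.128, 0.0]
ft_force: [0.1, -0.3, 0.7]
width: 52.6
grasp_force: 0.0
```

Run:
```python
from h import *
o=get_obs(); plan(o,(578.4,50.9,49),np.pi/2-.183);print(o["t"],o["ft_force"].round(2),o["width"])
w=get_image("wrist");cv2.imwrite("pics/w2.png",cv2.resize(w["image"][130:340,170:470],None,fx=2.5,fy=2.5));np.save("pics/w2.npy",dict(c=w,o=o),allow_pickle=True)
```

```text
pos [579.   51.7  51.4] tool shift mm [ 0.4 -0.9  2.4] yaw y 1.393 turn rz frac 0.006
3.0 [ 0.11 -0.31  0.67] 52.60520871211845
```

View pics/w2.png

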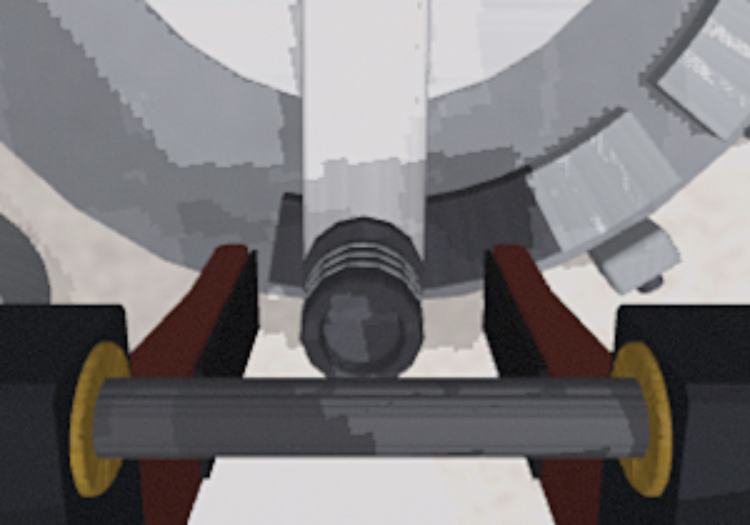

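The ring is centred between the fingers, at (361,320) against the finger midline at 371, so it is about 1 mm off. I'll correct that, close, and check.

>>> jog_arm([
  [0.2,[0,-0.01,0.02],[0,0,0]],
  [-0.3,[0,0,0],[0,0,0]],
  [-0.6,[0,0,0],[0,0,0]],
  [-1,[0,0,0],[0,0,0]],
  [-1,[0,0,0],[0,0,0]],
  [-1,[0,0,0],[0,0,0]],
  [-1,[0,0,0],[0,0,0]],
  [-1,[0,0,0],[0,0,0]],
])

```text
t: 3.85
ee_pos: [578.5, 50.4, 48.8]
orientation: [0.28, 3.129, -0.0]
ft_force: [-0.4, -1.3, 1.7]
width: 25.5
grasp_force: 30.0
```

>>> jog_arm([
  [-1,[0,0,-0.02],[0,0,0]],
  [-1,[0,0,-0.02],[0,0,0]],
  [-1,[0,0,-0.02],[0,0,0]],
  [-1,[0,0,-0.02],[0,0,0]],
  [-1,[0,0,-0.02],[0,0,0]],
  [-1,[0,0,-0.005],[0,0,0]],
  [-1,[0,0,0],[0,0,0]],
  [-1,[0,0,0],[0,0,0]],
])

```text
t: 4.65
ee_pos: [578.4, 50.4, 59.1]
orientation: [0.28, 3.129, -0.0]
ft_force: [2.8, -0.4, -9.8]
width: 25.4
grasp_force: 30.0
```

```bash
cat >> h.py <<'E'
AX=np.array([470.,71.]);A0=-0.183
def ringcheck():
    o=get_obs();w=get_image("wrist");z=w["z_map"]
    q=o["ee_pos"][:2]-AX
    us=range(306,332);vs=range(225,275)
    P=np.array([world(w,u,v,None,o) for u in us for v in vs if z[v,u]>0])
    a=np.median(P[(P[:,2]>o["ee_pos"][2]+5)&(P[:,2]<100)],0)
    t=P[(P[:,2]>60)&(P[:,2]<100)]
    A=R.from_rotvec(o["orientation"]).as_matrix()
    print("t",round(o["t"],2),"tcp",o["ee_pos"].round(2),"r",np.hypot(*q).round(1),"swing",(np.arctan2(q[1],q[0])-A0).round(4),"Ftool",(A.T@o["ft_force"]).round(1),"width",o["width"].round(1),"ring med",a.round(1),"ztop p75",np.percentile(t[:,2],75).round(1),"yaw",np.arctan2(A[1,1],A[0,1]).round(3))
E
python3 -c "
from h import *
ringcheck()
s=np.load('pics/w2.npy',allow_pickle=True).item();c,o=s['c'],s['o']
P=np.array([world(c,u,v,None,o) for u in range(306,332) for v in range(225,275)]);t=P[(P[:,2]>60)&(P[:,2]<100)];print(np.percentile(t[:,2],75))"
```

```text
Traceback (most recent call last):
  File "h.py", line 29, in ringcheck
    print("t",round(o["t"],2),"tcp",o["ee_pos"].round(2),"r",np.hypot(*q).round(1),"swing",(np.arctan2(q[1],q[0])-A0).round(4),"Ftool",(A.T@o["ft_force"]).round(1),"width",o["width"].round(1),"ring med",a.round(1),"ztop p75",np.percentile(t[:,2],75).round(1),"yaw",np.arctan2(A[1,1],A[0,1]).round(3))
                                                                                                                                                                            ^^^^^^^^^^^^^^^^
AttributeError: 'float' object has no attribute 'round'
```

>>> jog_arm([
  [-1,[0.0006,0.0353,0],[0,0,-0.0407]],
  [-1,[0.0006,0.0353,0],[0,0,-0.0407]],
  [-1,[0.0023,0.0705,0],[0,0,-0.0815]],
  [-1,[0.0006,0.0353,0],[0,0,-0.0407]],
  [-1,[0.0006,0.0353,0],[0,0,-0.0407]],
  [-1,[0,0,0],[0,0,0]],
])

```text
t: 5.3
ee_pos: [580.2, 72.1, 59.2]
orientation: [-0.024, 3.141, 0.0]
ft_force: [3.6, -0.3, -9.2]
width: 25.4
grasp_force: 30.0
```

```bash
sed -i 's/o\["width"\].round(1)/round(float(o["width"]),1)/' h.py
sed -i 's/"t",round(o\["t"\],2)/"t",round(float(o["t"]),2)/' h.py
python3 -c "
from h import *
ringcheck()
s=np.load('pics/w2.npy',allow_pickle=True).item();c,o=s['c'],s['o']
P=np.array([world(c,u,v,None,o) for u in range(306,332) for v in range(225,275)]);t=P[(P[:,2]>60)&(P[:,2]<100)];print(np.percentile(t[:,2],75))"
```

```text
t 5.3 tcp [580.23  72.08  59.2 ] r 110.2 swing 0.1928 Ftool [-3.6 -0.3  9.2] width 25.4 ring med [573.   72.9  83.1] ztop p75 84.0 yaw 1.586
75.37597477821612
```

>>> jog_arm([
  [-1,[0.0006,0.0353,0],[0,0,-0.0407]],
  [-1,[0.0023,0.0705,0],[0,0,-0.0815]],
  [-1,[0.0023,0.0705,0],[0,0,-0.0815]],
  [-1,[0.0023,0.0705,0],[0,0,-0.0815]],
  [-1,[0.0023,0.0705,0],[0,0,-0.0815]],
  [-1,[0.0023,0.0705,0],[0,0,-0.0815]],
  [-1,[0.0006,0.0353,0],[0,0,-0.0407]],
  [-1,[0,0,0],[0,0,0]],
])

```text
t: 6.15
ee_pos: [571.6, 113.2, 59.3]
orientation: [-0.622, 3.079, 0.0]
ft_force: [4.1, 1.3, -9.9]
width: 25.5
grasp_force: 30.0
```

```bash
python3 -c "
from h import *
ringcheck()"
```

```text
t 6.15 tcp [571.56 113.21  59.28] r 110.0 swing 0.5769 Ftool [-4.2 -0.4  9.9] width 25.5 ring med [565.  112.   83.2] ztop p75 84.1 yaw 1.969
```

>>> jog_arm([
  [-1,[0,0,0.01],[0,0,0]],
  [-1,[0,0,0.01],[0,0,0]],
  [-1,[0,0,0.01],[0,0,0]],
  [-1,[0,0,0],[0,0,0]],
])

```text
t: 6.6
ee_pos: [571.8, 112.7, 56.5]
orientation: [-0.62, 3.079, 0.0]
ft_force: [3.7, 1.1, -4.4]
width: 25.2
grasp_force: 30.0
```

```bash
python3 -c "
from h import *
ringcheck()"
```

```text
t 6.6 tcp [571.81 112.67  56.46] r 110.0 swing 0.5715 Ftool [-3.9 -0.4  4.4] width 25.2 ring med [565.4 111.5  80.4] ztop p75 81.3 yaw 1.968
```

>>> jog_arm([
  [-0.35,[0,0,0],[0,0,0]],
  [-0.35,[0,0,0],[0,0,0]],
  [-0.35,[0,0,0],[0,0,0]],
])

```text
t: 6.95
ee_pos: [571.0, 112.5, 56.3]
orientation: [0.62, -3.079, 0.0]
ft_force: [-0.1, -0.1, -0.7]
width: 28.3
grasp_force: 0.0
```

```bash
python3 -c "
from h import *
ringcheck()"
```

```text
t 6.95 tcp [571.01 112.5   56.33] r 109.2 swing 0.5728 Ftool [ 0.1 -0.1  0.7] width 28.3 ring med [564.4 111.4  80.2] ztop p75 81.3 yaw 1.968
```

>>> jog_arm([
  [-0.35,[0.0001,0.011,0],[0,0,-0.0127]],
  [-0.35,[0.0001,0.011,0],[0,0,-0.0127]],
  [-0.35,[0.0001,0.011,0],[0,0,-0.0127]],
  [-0.35,[0.0001,0.011,0],[0,0,-0.0127]],
  [-0.35,[0.0001,0.011,0],[0,0,-0.0127]],
  [-0.35,[0.0001,0.011,0],[0,0,-0.0127]],
])

```text
t: 7.6
ee_pos: [568.9, 118.0, 56.2]
orientation: [0.714, -3.059, 0.001]
ft_force: [1.1, -5.5, 1.3]
width: 28.6
grasp_force: 2.9
```

```bash
python3 -c "
from h import *
ringcheck()"
```

```text
t 7.6 tcp [568.86 118.01  56.23] r 109.5 swing 0.6268 Ftool [ 1.4 -5.4 -1.2] width 28.6 ring med [562.1 116.6  80.2] ztop p75 81.6 yaw 2.029
```

>>> jog_arm([
  [-0.35,[0.0001,0.011,0],[0,0,-0.0127]],
  [-0.35,[0.0001,0.011,0],[0,0,-0.0127]],
  [-0.35,[0.0001,0.011,0],[0,0,-0.0127]],
  [-0.35,[0.0001,0.011,0],[0,0,-0.0127]],
  [-0.35,[0.0001,0.011,0],[0,0,-0.0127]],
  [-0.35,[0.0001,0.011,0],[0,0,-0.0127]],
])

```text
t: 8.25
ee_pos: [565.7, 124.2, 56.2]
orientation: [0.805, -3.037, 0.001]
ft_force: [1.5, -6.0, -0.0]
width: 28.8
grasp_force: 3.1
```

```bash
python3 -c "
from h import *
ringcheck()"
```

```text
t 8.25 tcp [565.7  124.17  56.21] r 109.5 swing 0.6901 Ftool [ 1.7 -5.9  0. ] width 28.8 ring med [559.2 122.5  80.2] ztop p75 81.6 yaw 2.089
```

>>> jog_arm([
  [-0.35,[0,0.01,0],[0,0,-0.0116]],
  [-0.35,[0,0.01,0],[0,0,-0.0116]],
  [-0.35,[0.0001,0.01,0],[0,0,-0.0116]],
  [-0.35,[0.0001,0.01,0],[0,0,-0.0116]],
])

```text
t: 8.7
ee_pos: [563.7, 127.7, 56.2]
orientation: [-0.86, 3.022, -0.001]
ft_force: [-0.3, -5.1, 0.4]
width: 28.6
grasp_force: 2.3
```

```bash
python3 -c "
from h import *
ringcheck()"
```

```text
t 8.7 tcp [563.66 127.71  56.19] r 109.5 swing 0.7275 Ftool [ 2.9 -4.2 -0.4] width 28.6 ring med [557.4 125.9  80.2] ztop p75 81.5 yaw 2.125
```

>>> jog_arm([
  [-0.35,[0,0.005,0],[0,0,-0.0058]],
  [-0.35,[0,0.005,0],[0,0,-0.0058]],
  [-0.35,[0,0.005,0],[0,0,-0.0058]],
  [-0.35,[0,0.005,0],[0,0,-0.0058]],
])

```text
t: 9.15
ee_pos: [562.5, 129.6, 56.2]
orientation: [0.887, -3.014, 0.0]
ft_force: [-0.0, -4.4, -0.4]
width: 28.7
grasp_force: 2.1
```

```bash
python3 -c "
from h import *
ringcheck()"
```

```text
t 9.15 tcp [562.54 129.55  56.16] r 109.5 swing 0.7471 Ftool [ 2.4 -3.7  0.4] width 28.7 ring med [556.4 127.6  80.1] ztop p75 81.5 yaw 2.143
```

>>> jog_arm([
  [-0.35,[0,0.005,0],[0,0,-0.0058]],
  [-0.35,[0,0.005,0],[0,0,-0.0058]],
  [-0.35,[0,0.005,0],[0,0,-0.0058]],
])

```text
t: 9.5
ee_pos: [561.6, 131.2, 56.0]
orientation: [0.907, -3.008, -0.001]
ft_force: [0.4, -1.0, -0.6]
width: 28.4
grasp_force: 0.7
```

```bash
python3 -c "
from h import *
ringcheck()"
```

```text
t 9.5 tcp [561.57 131.16  56.02] r 109.6 swing 0.7643 Ftool [ 0.2 -1.1  0.6] width 28.4 ring med [555.6 129.2  79.8] ztop p75 81.1 yaw 2.157
```

>>> jog_arm([
  [-0.35,[0,0.005,0],[0,0,-0.0058]],
  [-0.35,[0,0.005,0],[0,0,-0.0058]],
])

```text
t: 9.75
ee_pos: [561.1, 132.0, 56.2]
orientation: [-0.921, 3.003, 0.0]
ft_force: [1.3, -0.4, -0.1]
width: 28.6
grasp_force: 0.5
```

```bash
python3 -c "
from h import *
ringcheck()"
```

```text
t 9.75 tcp [561.12 132.01  56.21] r 109.7 swing 0.773 Ftool [-0.9 -1.1  0.1] width 28.6 ring med [555.6 130.2  79.2] ztop p75 80.6 yaw 2.166
```

>>> jog_arm([
  [-0.35,[0,0.005,0],[0,0,-0.0058]],
  [-0.35,[0,0.005,0],[0,0,-0.0058]],
])

```text
t: 10.0
ee_pos: [560.6, 132.7, 56.3]
orientation: [-0.935, 2.999, 0.0]
ft_force: [0.1, 0.2, 0.3]
width: 28.3
grasp_force: 0.0
```

```bash
python3 -c "
from h import *
ringcheck()"
```

```text
t 10.0 tcp [560.57 132.74  56.25] r 109.6 swing 0.7813 Ftool [-0.2  0.1 -0.3] width 28.3 ring med [557.6 132.1  73. ] ztop p75 74.7 yaw 2.175
```

The pin dropped: the ring top went from 81.5 to 74.7 and the push force is gone. I'll open, withdraw straight up, and check the height from the same distance as before.

>>> jog_arm([
  [0.2,[0,0,0],[0,0,0]],
  [0.2,[0,0,0],[0,0,0]],
  [0.2,[0,0,0],[0,0,0]],
  [0.2,[0,0,-0.1],[0,0,0]],
  [0.2,[0,0,-0.3],[0,0,0]],
  [0.2,[0,0,-0.4],[0,0,0]],
  [0.2,[0,0,-0.4],[0,0,0]],
  [0.2,[0.08,0,-0.24],[0,0,0]],
  [0.2,[0,0,0],[0,0,0]],
])

```text
t: 10.95
ee_pos: [555.8, 128.2, 204.7]
orientation: [-0.932, 2.993, -0.001]
ft_force: [-0.1, -0.7, -0.5]
width: 52.9
grasp_force: 0.0
```

Run:
```python
from h import *
o=get_obs();c=get_image("wrist");cv2.imwrite("pics/w3.png",c["image"])
s=np.load("pics/w1.npy",allow_pickle=True).item()
for c,o in ((s["c"],s["o"]),(c,o)):
    vs,us=np.mgrid[180:225,295:345]; P=np.array([world(c,u,v,None,o) for u,v in zip(us.ravel(),vs.ravel())])
    Q=P[(P[:,2]>66)&(P[:,2]<90)];m=Q.mean(0);q=m[:2]-AX
    print(o["ee_pos"].round(1),o["ft_force"].round(1),len(Q),m.round(1),np.percentile(Q[:,2],[25,50,75,90]).round(2),np.hypot(*q).round(1),np.arctan2(q[1],q[0]).round(3))
```

```text
[570.5  52.4 200.2] [-0.2  0.  -0.8] 531 [577.7  50.2  74.7] [72.88 74.95 76.66 77.3 ] 109.7 -0.191
[555.8 128.2 204.7] [-0.1 -0.7 -0.5] 521 [560.  133.5  74.5] [72.77 74.77 76.46 77.19] 109.6 0.607
```

View pics/w3.png

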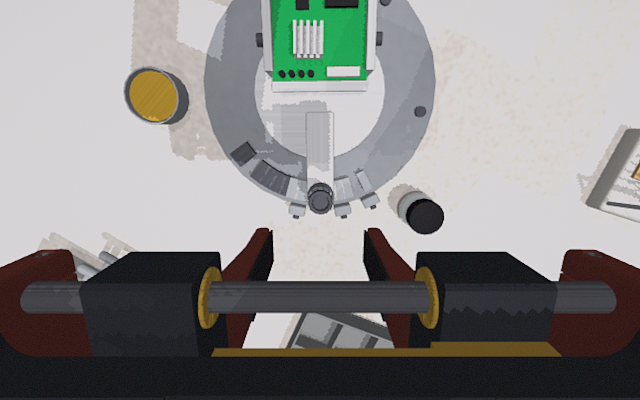

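The view shows the ring at (320,198), between the first and second segments. Its height matches the locked one (74.5 against 74.7 mm), the swing is about 0.80 rad, and the heat sink is still on the board at (308,40). Nothing is being touched, so I'll hand the job in.

```bash
python3 -c "
from h import *
print(close_job())"
```

```text
the job is handed in; nothing more can be done
None
```

The holder is locked in its next notch, about 0.80 rad anticlockwise, with the pin fully home, the heat sink still on the board and the gripper clear; the job was handed in after about 11 s.

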